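# Sort the trumpet valves by spring

## Robot

A 6-joint arm with a two-finger parallel gripper is mounted at the origin on the work surface. World frame = base frame: x ahead of the robot, y to its left, z up, the work surface at z = 0. Lengths are in mm, angles in rad, forces in N, time in s.
With the tool pointing down it reaches from about 400 to 825 mm from the base axis. Payload 7 kg.
Tool frame: the origin (TCP) lies at the centre of the arm's flange, where the gripper is bolted on; the fingertips stand 173 mm ahead of it and the grasp point (between the pads) lies 155 mm ahead of it; z points along the fingers, y is the direction in which the jaws open and shut (so a half turn about z gives the same grasp; the last joint's range is limited). The gripper opens to 85 mm and grips with 20 to 120 N. Pads are 22 mm wide; open, the fingers measure 114 mm over their backs; the gripper's body (76 mm by 85 mm) begins 54 mm behind the grasp point. The pads swing forward as they close: fully open they stand 13 mm farther back than shut.
Start: joints at [-1.03, 0.359, 0.012, 0, -1.224, -0.288], TCP at [168.803, -653.53, 404.702] pointing down, gripper open.
Joint ranges: [-3.07, 3.07], [-1.43, 2.12], [-1.02, 1.25], [-3.03, 1.67], [-3.05, -0], [-3.03, 3.03]. Speed limits (rad/s): [2.39, 2.39, 3.01, 3.14, 3.14, 3.14].

## Interface

Orientations are given as [roll, pitch, yaw] about the fixed x, y, z axes, in that order (R = Rz(yaw) Ry(pitch) Rx(roll)).
In Python, from plant import manip gives the robot as it stands.
- The arm moves only by the tool carry_out, never from a script. Its argument "moves" is a list of rows, each a list of 6 numbers: the shift along the tool's x, y, z in m, then the turn, a rotation vector about the tool's x, y, z in degrees. A call has 1 to 5 rows; each row shifts and turns the commanded pose from where the row before left it, along the tool's axes as they then stand; what a row does not reach is not made up. A row lasts 1/12 s, in which the tool goes at most 41.7 mm and 7.16 degrees, less where a joint would pass 70% of its speed; a pose out of reach is approached as far as the arm can. A call with a gripper value outside its range is refused whole. "gripper" is the gripper's target within -1 to 1 (shut at 1, half-way at 0, fully open at -1), set as the call begins (left out, the last holds). The fingers move at their own pace and stop on an object; the grip force is fixed at half the most. Time passes only in rows, so rows that do not move let the fingers close. It gives the time, the measured TCP pose, the force and the opening at its end, in the units of the state.
- manip.observe(): the state, without advancing time (a new reading comes with each control period).
- manip.get_image(name): name is "scene" or "top" or "wrist"; returns the picture (420x560x3 uint8, blue, green, red); there is no depth.
- manip.camera_params(name): a dict with "mtx" (3x3 intrinsics, pixels), "R" (3x3) and "t" (3): a world point X has camera coordinates R X + t. Camera axes: x right, y down, z forward; pixel columns grow to the right and rows downward; lengths in mm; the calibration is good to about 2 mm. A picture is of the moment at which its call begins: read the wrist's pose just before it. camera_params takes no time and is no camera call; for the wrist camera it gives the pose at the moment of the call.
- manip.close_job(): hands the job in, once; it reports no verdict.
Trained networks look in the newest picture that a camera, given by its name, has taken for a name from the list of things; names that differ only in an ending like _2 or _b are one class to them, and where a whole thing is asked for, a point or a joint stands for the part that bears it (a point fixed in the world has none). Each returns a list of dicts, best first, with "score" (0 to 1); they miss things now and then, are a little off and sometimes report something else, mostly with a low value. They report only what shows in the picture. A call takes as long as a camera call. They do not tell look-alikes from the thing itself.
- manip.masks_of(camera, target): "mask" (420x560 bool, what is visible of it) and "location" ([row, column] as shares, 0 to 1, of the picture: columns of its width, rows of its height, amid what is visible of it).
- manip.place_of(camera, target): "location" ([row, column] as shares, 0 to 1, of the picture: columns of its width, rows of its height: a listed point, or the origin of a listed thing).
The state is a dict: "clock": time; "qpos": joint angles; "qd": joint speeds; "joint_torque": joint torques, N m; "ee_pos": TCP position; "eef_rot": TCP orientation; "force": force on the tool from outside, world axes, zero at the start; "ft_torque": the same for the moment, N m; "gripper_width": finger opening in mm.
Only numpy, scipy, OpenCV 4.12 (cv2) and the standard library are available. Lean on these libraries where they do the work, as an engineer would, in place of code of your own. Each camera call takes 0.05 s, during which the arm holds its last target.

## Task

Feel the springs of the three valves on the turntable: going from the robot's left to its right, press each valve's button straight down about 10 mm, never to the bottom of its stroke, hold it there a moment and note how hard it pushes back. Then stand the valve with the softest spring upright in the middle of the round cork-faced bumper and the one with the stiffest spring upright in the middle of the square bumper, leaving the third standing where it is. Do not disturb the tools and parts lying around.

Things in the scene. Friction and masses are not known exactly. Their poses are not given: they have to be found in the camera images.
- valve_a_centre (a point): One of three loose brass valves of equal size: casing 30 mm across, 66 mm high (bottom cap 34, top cap 33 mm), 220 g, upright on the turntable, with a flat 26 mm round button on a 10 mm stem above. Point on the axis 45 mm above the underside, a good grip height; z up. The button's top is 88 to 92 mm above the underside, differing by valve. Any valve may stand at any place and be the softest.
- piston_a (a joint): Travel of valve a's button down into its casing, m: 0 up at rest, 0.017 bottomed. A spring pushes it back, already loaded at rest: it moves only once pressed with 3 N (softest valve) to 6 N (stiffest). Held 10 mm down, the softest of the three pushes back with about 4.5 N, the middle one 9 N, the stiffest 15 N.
- valve_b_centre (a point): One of three loose brass valves of equal size: casing 30 mm across, 66 mm high (bottom cap 34, top cap 33 mm), 220 g, upright on the turntable, with a flat 26 mm round button on a 10 mm stem above. Point on the axis 45 mm above the underside, a good grip height; z up. The button's top is 88 to 92 mm above the underside, differing by valve. Any valve may stand at any place and be the softest.
- piston_b (a joint): Travel of valve b's button down into its casing, m: 0 up at rest, 0.017 bottomed. A spring pushes it back, already loaded at rest: it moves only once pressed with 3 N (softest valve) to 6 N (stiffest). Held 10 mm down, the softest of the three pushes back with about 4.5 N, the middle one 9 N, the stiffest 15 N.
- valve_c_centre (a point): One of three loose brass valves of equal size: casing 30 mm across, 66 mm high (bottom cap 34, top cap 33 mm), 220 g, upright on the turntable, with a flat 26 mm round button on a 10 mm stem above. Point on the axis 45 mm above the underside, a good grip height; z up. The button's top is 88 to 92 mm above the underside, differing by valve. Any valve may stand at any place and be the softest.
- piston_c (a joint): Travel of valve c's button down into its casing, m: 0 up at rest, 0.017 bottomed. A spring pushes it back, already loaded at rest: it moves only once pressed with 3 N (softest valve) to 6 N (stiffest). Held 10 mm down, the softest of the three pushes back with about 4.5 N, the middle one 9 N, the stiffest 15 N.
- slot_left (a point): Centre of the left-hand of the three grey felt spots (46 mm across, paper thin) on the top of the cast iron turntable (260 mm across, 26 mm high, knurled rim, locked: it does not turn or move), as seen by the robot (left is +y); a valve stands within 8 mm of it. At the height of the turntable's top, z up.
- slot_middle (a point): Centre of the middle of the three grey felt spots (46 mm across, paper thin) on the top of the cast iron turntable (260 mm across, 26 mm high, knurled rim, locked: it does not turn or move), as seen by the robot (left is +y); a valve stands within 8 mm of it. At the height of the turntable's top, z up. This spot is the farthest from the robot.
- slot_right (a point): Centre of the right-hand of the three grey felt spots (46 mm across, paper thin) on the top of the cast iron turntable (260 mm across, 26 mm high, knurled rim, locked: it does not turn or move), as seen by the robot (left is +y); a valve stands within 8 mm of it. At the height of the turntable's top, z up.
- round_top (a point): Centre of the flat cork face (60 mm across) of the round cork-faced brass bumper, a fixed disc 66 mm across and 16 mm high on the counter; the point is on the cork face, z up.
- square_top (a point): Centre of the flat cork face (58 x 58 mm) of the square cork-faced brass bumper, a fixed plate 64 x 64 mm and 16 mm high on the counter; the point is on the cork face, z up.
- depth_gauge: Bystander: flat T-shaped steel depth gauge, 85 x 60 mm and 8 mm high, lying on the middle of the turntable between the valves; origin under its cross-bar.
- mallet: Bystander: black rubber mallet, head 42 mm across and 70 mm long, wooden handle 190 mm, lying on the counter; origin under the head, handle along its -x.
- compound_jar: Bystander: small jar of lapping compound, 44 mm across, 38 mm high; origin at the centre of its underside.
- oil_bottle: Bystander: valve oil bottle, 32 mm across, 85 mm high; origin at the centre of its underside.
- spare_cap: Bystander: loose brass ring cap, 34 mm across, 12 mm high; origin at the centre of its underside.
- spare_piston: Bystander: spare steel piston, 21 mm across, 90 mm long with its stem, lying on the counter along its x; origin under its middle.
Mind the look-alikes: they are no part of the job. Leave any red or white look-alike of the part that bears square_top alone.

How it is judged:
By the outcome, as a careful person would: the job done as asked, in the order asked, and still so for the second after the job is handed in, with the robot touching nothing.
It also fails if it takes over 70 s, if anything falls off the work surface, if the arm or the gripper's body presses on something with over 40 N, if the wrist force passes 120 N, or if a joint passes its speed limit or range.

## Working session

There is one attempt and no reset: what is moved stays moved. The work goes in short steps, Python scripts to look and compute and a tool call to move; the robot and the scene stay as the last step left them, time stands still between calls to the robot, and variables do not carry over. Pictures are saved under pics/ and viewed, and the job is handed in when it is done.

Besides the shell and the picture viewer there is one more tool, called after ">>>" by a JSON object that holds its "op" and its "data". carry_out: Moves the arm, as the interface text tells. Its arguments: {"type":"object","properties":{"moves":{"type":"array"},"gripper":{"type":"number"}},"required":["moves"]}

```bash
ls; mkdir -p pics
python3 - <<'E'
from plant import manip
import cv2
print(manip.observe())
for n in ["scene","top","wrist"]:
    p=manip.camera_params(n);print(n,p)
    cv2.imwrite(f"pics/{n}0.png",manip.get_image(n))
E
```

```text
pics
{'clock': 0.0, 'qpos': array([-1.02992872e+00,  3.59368273e-01,  1.10462226e-02, -3.91917161e-04,
       -1.22410118e+00, -2.88074465e-01]), 'qd': array([ 0.0005151 ,  0.00040959, -0.0003114 , -0.00042252,  0.00149019,
        0.00142385]), 'joint_torque': array([-1.28905027e-03, -5.83317554e+01,  2.93408811e+01,  6.93657383e+00,
       -6.23307002e-03, -7.88872711e-06]), 'ee_pos': array([ 168.75776544, -653.34835488,  403.7624556 ]), 'eef_rot': array([ 3.13992810e+00, -1.09020247e-04, -2.88893289e+00]), 'force': array([ 0.61442758, -0.37590174,  0.439253  ]), 'ft_torque': array([ 0.02548881, -0.00741053, -0.02545351]), 'gripper_width': 84.9082193541276}
scene {'mtx': array([[380.72572493,   0.        , 281.23735628],
       [  0.        , 380.72572493, 209.33655159],
       [  0.        ,   0.        ,   1.        ]]), 'R': array([[-0.03700807,  0.99925805,  0.01066505],
       [ 0.53392725,  0.02879338, -0.84504002],
       [-0.84472013, -0.02557894, -0.53459669]]), 't': array([  43.37457493, -205.61712426, 1428.47324565])}
top {'mtx': array([[488.29961248,   0.        , 278.01974949],
       [  0.        , 488.29961248, 216.89560811],
       [  0.        ,   0.        ,   1.        ]]), 'R': array([[-0.01839499, -0.99982905, -0.00187006],
       [-0.97879734,  0.01838961, -0.2040039 ],
       [ 0.20400342, -0.00192224, -0.97896829]]), 't': array([ -20.40014864,  533.31921404, 1152.28108431])}
wrist {'mtx': array([[301.88016883,   0.        , 279.97212409],
       [  0.        , 301.88016883, 210.1590258 ],
       [  0.        ,   0.        ,   1.        ]]), 'R': array([[-0.24958202,  0.96835302,  0.00111854],
       [ 0.93039607,  0.23947849,  0.27751255],
       [ 0.26846224,  0.07030283, -0.96072136]]), 't': array([674.83356304, -36.02305444, 378.67816926])}
```

View pics/scene0.png

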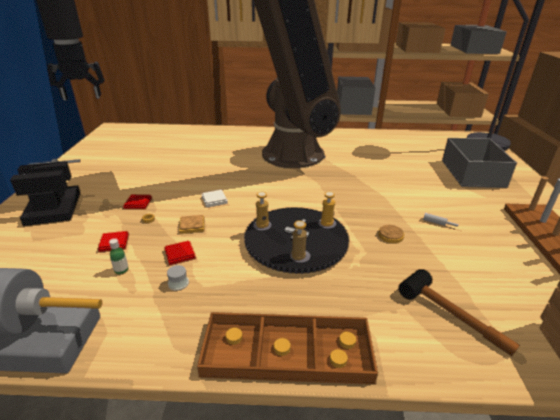

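View pics/top0.png

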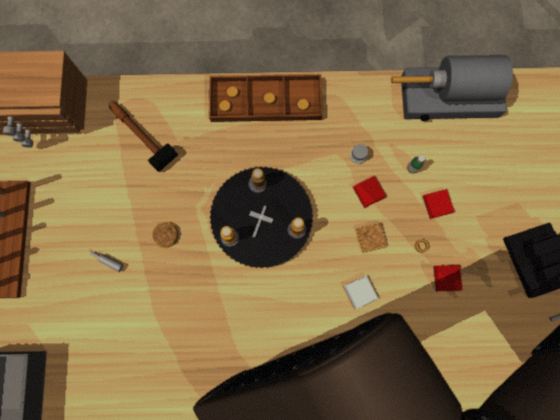

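View pics/wrist0.png

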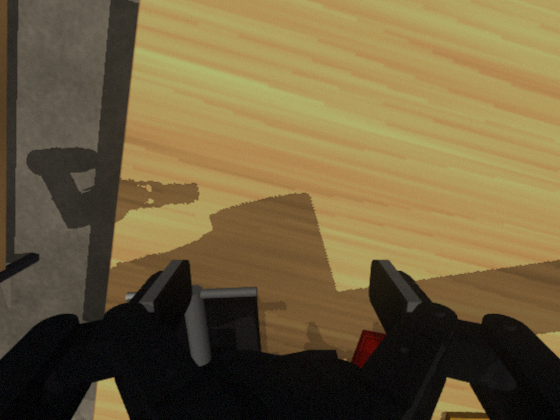

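```bash
cat > h.py <<'E'
from plant import manip
import numpy as np, cv2
from scipy.spatial.transform import Rotation as Ro
def ray(p,uv):
    d=np.linalg.inv(p["mtx"])@np.array([uv[0],uv[1],1.]); R=p["R"]
    return -R.T@p["t"], R.T@d
def atz(p,uv,z):
    c,d=ray(p,uv); return c+d*(z-c[2])/d[2]
def px(l): return (l[1]*560,l[0]*420)
def tri(p1,u1,p2,u2):
    c1,d1=ray(p1,u1);c2,d2=ray(p2,u2)
    d1/=np.linalg.norm(d1);d2/=np.linalg.norm(d2)
    A=np.stack([d1,-d2],1);s=np.linalg.lstsq(A,c2-c1,rcond=None)[0]
    a=c1+s[0]*d1;b=c2+s[1]*d2
    return (a+b)/2,np.linalg.norm(a-b)
def proj(p,X):
    x=p["mtx"]@(p["R"]@np.asarray(X,float)+p["t"]);return x[:2]/x[2]
E
python3 - <<'E'
from h import *
Z={"valve_a_centre":71,"slot_left":26,"slot_middle":26,"slot_right":26,"round_top":16,"square_top":16,"depth_gauge":26,"oil_bottle":0,"compound_jar":0}
for n,z in Z.items():
  for c in ["top","scene"]:
    p=manip.camera_params(c)
    for r in manip.place_of(c,n)[:5]:
        u=px(r["location"]); print(n,c,round(r["score"],2),np.round(u,1),np.round(atz(p,u,z),1))
print(manip.observe()["clock"])
E
```

```text
valve_a_centre top 0.46 [298.  226.8] [504.  -78.3  71. ]
valve_a_centre scene 0.63 [261.2 210.8] [508.5 -76.1  71. ]
slot_left top 0.77 [230.5 234.3] [496.4  89.9  26. ]
slot_left scene 0.91 [328.9 220.5] [476.3 100.4  26. ]
slot_middle top 0.63 [256.2 186.3] [620.1  24.2  26. ]
slot_middle scene 0.67 [298.9 257.2] [632.4  20.5  26. ]
slot_right top 0.72 [229.3 236.3] [491.4  92.9  26. ]
slot_right top 0.68 [293.2 232.6] [497.8 -67.9  26. ]
slot_right top 0.53 [373.7 236.3] [ 484.6 -269.7   26. ]
slot_right scene 0.94 [261.2 224.9] [506.2 -77.1  26. ]
slot_right scene 0.16 [413.5 290.1] [727.5 259.1  26. ]
round_top top 0.56 [165.7 234.6] [500.4 255.2  16. ]
round_top scene 0.82 [393. 234.] [514.9 262.9  16. ]
round_top scene 0.34 [263.5 223.4] [484.4 -72.9  16. ]
square_top top 0.94 [440.  201.8] [ 572.7 -447.1   16. ]
square_top top 0.74 [447.5 277.5] [ 379.1 -449.1   16. ]
square_top top 0.73 [363.3 294.2] [ 341.9 -237.6   16. ]
square_top top 0.63 [368.5 186.9] [ 615.8 -265.7   16. ]
square_top top 0.62 [370.5 236.4] [ 486.1 -263.6   16. ]
square_top scene 0.89 [136.3 199.2] [ 379.5 -452.7   16. ]
square_top scene 0.84 [178.6 247.9] [ 599.5 -269.7   16. ]
square_top scene 0.76 [111.5 240. ] [ 576.7 -443.5   16. ]
square_top scene 0.73 [190.1 219.1] [ 474.4 -271.8   16. ]
square_top scene 0.59 [214.1 194.1] [ 337.3 -232.5   16. ]
depth_gauge top 0.73 [258.7 215.5] [543.4  18.5  26. ]
depth_gauge scene 0.57 [296.4 233.6] [539.9  14.5  26. ]
oil_bottle top 0.55 [361.2 158.4] [ 698.7 -253.9    0. ]
oil_bottle top 0.54 [413.7 167.5] [ 670.8 -391.3    0. ]
oil_bottle scene 0.81 [118.8 268.9] [ 663.5 -393.8    0. ]
oil_bottle scene 0.16 [260.7 225.4] [471.2 -81.8   0. ]
compound_jar top 0.63 [357.7 156.1] [ 705.2 -244.9    0. ]
compound_jar scene 0.71 [177.7 281.3] [ 697.8 -247.7    0. ]
compound_jar scene 0.44 [413.5 291.6] [704.9 269.9   0. ]
compound_jar scene 0.39 [431.5 219.4] [416.7 393.2   0. ]
1.05
```

Run:
```python
from h import *
a=cv2.imread("pics/top0.png")[150:310,140:440]
cv2.imwrite("pics/topz.png",cv2.resize(a,None,fx=2.6,fy=2.6,interpolation=cv2.INTER_CUBIC))
a=cv2.imread("pics/scene0.png")[170:280,160:420]
cv2.imwrite("pics/scenez.png",cv2.resize(a,None,fx=3,fy=3,interpolation=cv2.INTER_CUBIC))
```

```text
(no output)
```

View pics/topz.png

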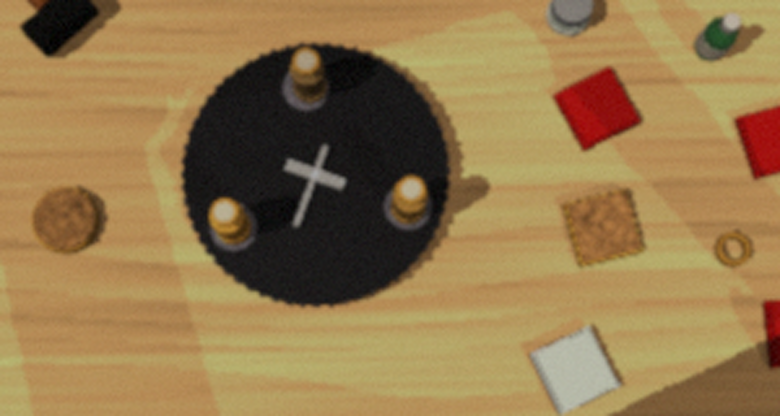

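View pics/scenez.png

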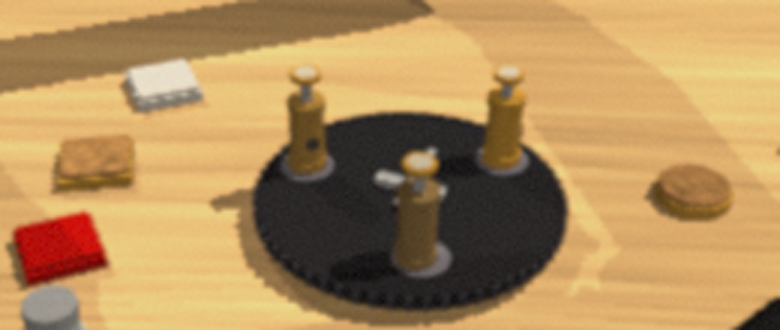

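Run:
```python
from h import *
t=manip.camera_params("top");s=manip.camera_params("scene")
for n,u,v in [("L",(227.3,232.7),(329.3,194.7)),("M",(257.7,173),(300,224)),("R",(298,223),(261.7,195)),("round",(140+67/2.6,150+219/2.6),(160+692/3,170+185/3)),("sq",(140+604/2.6,150+226/2.6),(160+95/3,170+157/3))]:
    print(n,tri(t,u,s,v),atz(t,u,115),atz(s,v,115),atz(t,u,16),atz(s,v,16))
# square corners
for u in [(562,204),(630,188),(645,244),(580,267)]:
    print(atz(t,(140+u[0]/2.6,150+u[1]/2.6),16))
```

```text
L (array([485.94087721,  91.74838221, 110.23052225]), np.float64(5.020809348996804)) [484.92474288  88.73130718 115.        ] [493.86127462  93.34848554 115.        ] [502.42990671  99.03194432  16.        ] [321.88017571 113.01153286  16.        ]
M (array([628.15847352,  18.09719387, 116.11209927]), np.float64(3.4275275357476644)) [628.47237025  16.42612352 115.        ] [626.44072326  19.86120565 115.        ] [658.64567249  20.34579783  16.        ] [482.12460121  24.18987107  16.        ]
R (array([504.76713402, -75.50886697, 115.09651448]), np.float64(2.332055631225751)) [504.86615756 -76.67812869 115.        ] [504.64293552 -74.35164576 115.        ] [524.13115962 -80.97494374  16.        ] [334.91161515 -89.68210838  16.        ]
round (array([502.17240168, 257.72486068,  13.78374877]), np.float64(4.194437773403336)) [483.98944531 232.1228893  115.        ] [645.25345951 214.10656129 115.        ] [501.41206874 255.07789379  16.        ] [504.86293769 258.96785319  16.        ]
sq (array([ 484.88831618, -267.05430585,   13.01501626]), np.float64(3.165327823867948)) [ 468.63991592 -248.59147186  115.        ] [ 632.49691004 -218.57738122  115.        ] [ 484.70793694 -268.05971164   16.        ] [ 489.44451529 -264.00301829   16.        ]
[ 507.22795407 -228.30042496   16.        ]
[ 521.8990301  -295.69295091   16.        ]
[ 466.28383949 -306.81315135   16.        ]
[ 445.01677377 -242.54073363   16.        ]
```

>>> {"op": "carry_out", "data": {"moves": [[-0.02, 0.03, 0, 0, 0, 4.826], [-0.02, 0.03, 0, 0, 0, 4.826], [-0.02, 0.03, 0, 0, 0, 4.826], [-0.02, 0.036, 0, 0, 0, 0], [-0.02, 0.036, 0, 0, 0, 0]], "gripper": 1}}

```text
clock: 1.47
ee_pos: [253.0, -481.6, 404.6]
eef_rot: [-3.141, 0.0, 3.14]
force: [1.7, 0.6, 0.4]
gripper_width: 25.3
```

>>> {"op": "carry_out", "data": {"moves": [[-0.02, 0.036, 0, 0, 0, 0], [-0.02, 0.036, 0, 0, 0, 0], [-0.02, 0.036, 0, 0, 0, 0], [-0.02, 0.036, 0, 0, 0, 0], [-0.02, 0.036, 0, 0, 0, 0]]}}

```text
clock: 1.88
ee_pos: [353.1, -301.1, 405.1]
eef_rot: [-3.141, 0.001, 3.142]
force: [0.9, -0.0, 0.7]
gripper_width: -0.3
```

>>> {"op": "carry_out", "data": {"moves": [[-0.02, 0.036, 0, 0, 0, 0], [-0.02, 0.036, 0, 0, 0, 0], [-0.02, 0.036, 0, 0, 0, 0], [-0.02, 0.036, 0, 0, 0, 0], [-0.02, 0.036, 0, 0, 0, 0]]}}

```text
clock: 2.3
ee_pos: [453.0, -120.9, 405.3]
eef_rot: [3.141, 0.001, -3.141]
force: [0.8, -1.3, -1.4]
gripper_width: 0.2
```

>>> {"op": "carry_out", "data": {"moves": [[-0.02, 0.034, 0, 0, 0, 0], [-0.02, 0.034, 0, 0, 0, 0], [-0.02, 0.034, 0, 0, 0, 0], [0, 0, 0, 0, 0, 0], [0, 0, 0, 0, 0, 0]]}}

```text
clock: 2.72
ee_pos: [513.5, -19.1, 404.3]
eef_rot: [-3.141, -0.001, -3.138]
force: [-0.5, -0.4, -0.2]
gripper_width: 0.3
```

Run:
```python
from h import *
print(manip.observe())
p=manip.camera_params("wrist");print(p, -p["R"].T@p["t"])
a=manip.get_image("wrist");cv2.imwrite("pics/w1.png",a)
for n,X in dict(L=(486,92,116),M=(628,18,116),R=(505,-76,116),rd=(502,257,16),sq=(485,-267,16)).items(): print(n,proj(p,X))
```

```text
{'clock': 2.7167, 'qpos': array([ 3.45294395e-01,  9.24900780e-02, -3.38260667e-01, -1.85204121e-05,
       -1.14066098e+00, -1.91293875e+00]), 'qd': array([-0.03957119, -0.02627131, -0.0278578 , -0.00213038, -0.00668764,
        0.01414123]), 'joint_torque': array([  1.21256623, -35.03380537,  29.28114295,   6.82981744,
         0.16542931,  -0.24165714]), 'ee_pos': array([513.47146859, -19.12912177, 404.34786533]), 'eef_rot': array([-3.14140204e+00, -5.85373345e-04, -3.13844847e+00]), 'force': array([-0.50378408, -0.3982597 , -0.24692002]), 'ft_torque': array([-0.05304158,  0.10291426,  0.00460804]), 'gripper_width': 0.29738484651760033}
{'mtx': array([[301.88016883,   0.        , 279.97212409],
       [  0.        , 301.88016883, 210.1590258 ],
       [  0.        ,   0.        ,   1.        ]]), 'R': array([[-2.66505006e-03,  9.99996140e-01, -7.85720209e-04],
       [ 9.60815917e-01,  2.77841392e-03,  2.77173330e-01],
       [ 2.77174443e-01, -1.62516848e-05, -9.60819613e-01]]), 't': array([  21.29862663, -528.85511265,  236.20939825])} [442.71796333 -19.82532721 373.55588985]
L [410.18116792 175.84653712]
M [317.89031682 317.99167923]
R [215.95573947 196.81464341]
rd [512.22485525 175.4598103 ]
sq [ 70.08667617 159.88411281]
```

View pics/w1.png

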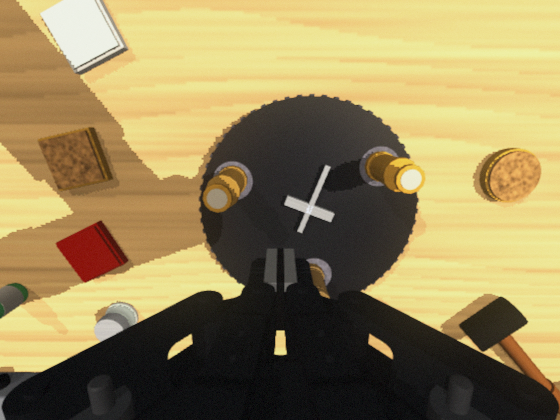

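Run:
```python
from h import *
a=cv2.imread("pics/w1.png")
def crop(x,y,w=40): return cv2.resize(a[y-w:y+w,max(0,x-w):x+w],(300,300),interpolation=cv2.INTER_CUBIC)
cv2.imwrite("pics/w1z.png",np.vstack([np.hstack([crop(405,175),crop(225,190)]),np.hstack([crop(512,175),crop(75,158)])]))
```

```text
(no output)
```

View pics/w1z.png

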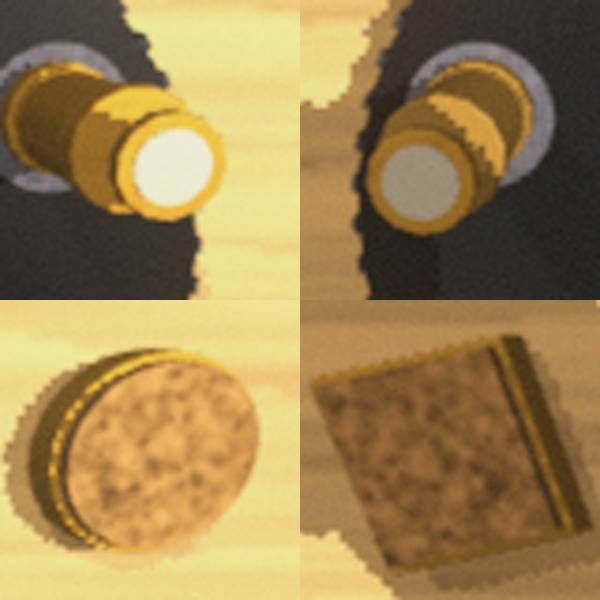

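Run:
```python
from h import *
p=dict(mtx=manip.camera_params("wrist")["mtx"],R=np.array([[-2.66505006e-03,9.99996140e-01,-7.85720209e-04],[9.60815917e-01,2.77841392e-03,2.77173330e-01],[2.77174443e-01,-1.62516848e-05,-9.60819613e-01]]),t=np.array([21.29862663,-528.85511265,236.20939825]))
for n,u,z in [("L",(410.6,179),116),("R",(217,198.5),116),("rd",(515.5,176.3),16),("sq",(72.8,159.5),16)]:
    print(n,atz(p,u,z))
t=manip.camera_params("top");s=manip.camera_params("scene")
print(tri(p,(410.6,179),s,(329.3,194.7)),tri(p,(217,198.5),s,(261.7,195)))
print(manip.observe()["ee_pos"],manip.observe()["clock"])
```

```text
L [488.73735101  92.69558091 116.        ]
R [506.51889061 -75.16801964 116.        ]
rd [502.99850854 261.12396475  16.        ]
sq [ 484.54220717 -263.72089259   16.        ]
(array([489.37165597,  94.02741225, 112.49726745]), np.float64(0.3661458499671384)) (array([506.46755308, -74.64838559, 116.16845364]), np.float64(0.9457466776706863))
[512.80177179 -20.25001487 404.3783428 ] 2.7667
```

>>> {"op": "carry_out", "data": {"moves": [[0.0062, 0.0282, 0.024, 0, 0, 0], [0.0062, 0.0282, 0.024, 0, 0, 0], [0.0062, 0.0282, 0.024, 0, 0, 0], [0.0062, 0.0282, 0.024, 0, 0, 0], [0, 0, 0, 0, 0, 0]]}}

```text
clock: 3.18
ee_pos: [485.6, 92.9, 305.0]
eef_rot: [-3.14, -0.005, 3.142]
force: [-1.2, -0.6, -0.2]
gripper_width: 0.0
```

>>> {"op": "carry_out", "data": {"moves": [[0, 0, 0, 0, 0, 0], [0, 0, 0, 0, 0, 0]]}}

```text
clock: 3.35
ee_pos: [487.9, 91.1, 309.2]
eef_rot: [-3.141, 0.0, 3.142]
force: [-0.5, -0.5, 0.0]
gripper_width: 0.2
```

Run:
```python
from h import *
print(manip.observe())
p=manip.camera_params("wrist")
a=manip.get_image("wrist");cv2.imwrite("pics/w2.png",a)
print(proj(p,(488,92.5,116)))
```

```text
{'clock': 3.35, 'qpos': array([ 5.81426044e-01,  1.52641415e-01, -5.07623187e-01,  4.25178569e-04,
       -9.10230997e-01, -2.15253811e+00]), 'qd': array([-1.59845971e-02, -1.09302097e-02,  1.43944656e-02, -2.06425895e-03,
        2.69230886e-04,  3.77618960e-05]), 'joint_torque': array([ 7.04856142e-01, -3.61775994e+01,  2.39937705e+01,  5.66033721e+00,
        2.62478861e-02, -3.48743610e-02]), 'ee_pos': array([487.90768043,  91.06318717, 309.23169696]), 'eef_rot': array([-3.14147729e+00,  4.35749424e-04,  3.14153776e+00]), 'force': array([-0.53326128, -0.53996742,  0.04482973]), 'ft_torque': array([ 0.01842154, -0.0309725 , -0.04865598]), 'gripper_width': 0.21545234190422305}
[283.41084471 249.37920068]
```

View pics/w2.png

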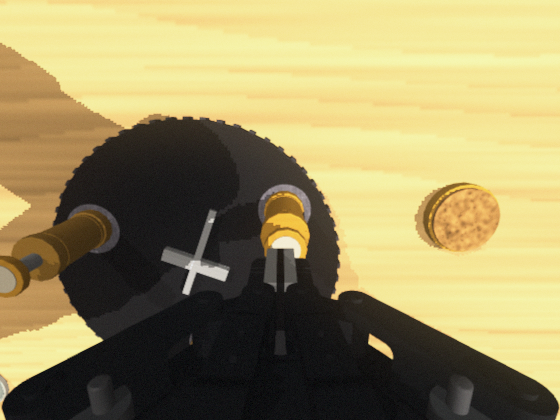

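>>> {"op": "carry_out", "data": {"moves": [[-0.0005, 0.0013, 0.004, 0, 0, 0], [-0.0005, 0.0012, 0.005, 0, 0, 0], [0, 0, 0.004, 0, 0, 0], [0, 0, 0, 0, 0, 0], [0, 0, 0, 0, 0, 0]]}}

```text
clock: 3.82
ee_pos: [488.9, 94.0, 295.4]
eef_rot: [-3.141, -0.001, 3.141]
force: [0.8, -0.5, 0.9]
gripper_width: -0.3
```

>>> {"op": "carry_out", "data": {"moves": [[0, 0, 0.002, 0, 0, 0], [0, 0, 0, 0, 0, 0]]}}

```text
clock: 3.98
ee_pos: [488.9, 94.3, 293.5]
eef_rot: [-3.142, -0.0, 3.142]
force: [-0.7, 0.6, 1.3]
gripper_width: 0.1
```

>>> {"op": "carry_out", "data": {"moves": [[0, 0, 0.002, 0, 0, 0], [0, 0, 0, 0, 0, 0]]}}

```text
clock: 4.15
ee_pos: [488.8, 94.3, 291.4]
eef_rot: [-3.142, -0.0, -3.142]
force: [0.5, -0.0, -0.0]
gripper_width: 0.1
```

>>> {"op": "carry_out", "data": {"moves": [[0, 0, 0.001, 0, 0, 0], [0, 0, 0, 0, 0, 0]]}}

```text
clock: 4.32
ee_pos: [488.8, 94.4, 290.5]
eef_rot: [-3.141, -0.0, -3.141]
force: [0.7, -0.4, 0.3]
gripper_width: -0.1
```

>>> {"op": "carry_out", "data": {"moves": [[0, 0, 0.001, 0, 0, 0], [0, 0, 0, 0, 0, 0]]}}

```text
clock: 4.48
ee_pos: [488.9, 94.4, 289.6]
eef_rot: [3.142, -0.0, -3.141]
force: [0.1, 1.0, -0.7]
gripper_width: -0.1
```

>>> {"op": "carry_out", "data": {"moves": [[0, 0, 0.001, 0, 0, 0], [0, 0, 0, 0, 0, 0]]}}

```text
clock: 4.65
ee_pos: [488.8, 94.3, 288.6]
eef_rot: [-3.142, -0.0, -3.142]
force: [0.1, -0.1, 0.2]
gripper_width: -0.0
```

>>> {"op": "carry_out", "data": {"moves": [[0, 0, 0.001, 0, 0, 0], [0, 0, 0, 0, 0, 0]]}}

```text
clock: 4.82
ee_pos: [488.9, 94.3, 287.6]
eef_rot: [-3.142, -0.0, -3.142]
force: [-0.1, -0.3, -0.1]
gripper_width: -0.1
```

>>> {"op": "carry_out", "data": {"moves": [[0, 0, 0.001, 0, 0, 0], [0, 0, 0, 0, 0, 0]]}}

```text
clock: 4.98
ee_pos: [489.1, 94.4, 287.1]
eef_rot: [3.142, 0.001, -3.141]
force: [-1.7, -0.2, 5.3]
gripper_width: -0.2
```

>>> {"op": "carry_out", "data": {"moves": [[0, 0, 0.001, 0, 0, 0], [0, 0, 0, 0, 0, 0]]}}

```text
clock: 5.15
ee_pos: [489.1, 94.4, 286.3]
eef_rot: [3.142, 0.001, -3.141]
force: [-1.0, -0.4, 6.9]
gripper_width: 0.0
```

>>> {"op": "carry_out", "data": {"moves": [[0, 0, 0.002, 0, 0, 0], [0, 0, 0.002, 0, 0, 0], [0, 0, 0.002, 0, 0, 0], [0, 0, 0.002, 0, 0, 0], [0, 0, 0.001, 0, 0, 0]]}}

```text
clock: 5.57
ee_pos: [489.4, 94.5, 278.0]
eef_rot: [3.141, 0.002, -3.141]
force: [-3.5, 0.2, 14.8]
gripper_width: 0.3
```

>>> {"op": "carry_out", "data": {"moves": [[0, 0, 0, 0, 0, 0], [0, 0, 0, 0, 0, 0], [0, 0, 0, 0, 0, 0]]}}

```text
clock: 5.82
ee_pos: [489.4, 94.5, 278.3]
eef_rot: [3.141, 0.002, -3.141]
force: [-2.9, -1.6, 14.1]
gripper_width: 0.5
```

>>> {"op": "carry_out", "data": {"moves": [[0, 0, 0, 0, 0, 0], [0, 0, 0, 0, 0, 0], [0, 0, 0, 0, 0, 0]]}}

```text
clock: 6.07
ee_pos: [489.4, 94.5, 278.3]
eef_rot: [3.141, 0.002, -3.141]
force: [-4.0, -0.9, 14.0]
gripper_width: 0.1
```

>>> {"op": "carry_out", "data": {"moves": [[0, 0, 0.001, 0, 0, 0], [0, 0, 0, 0, 0, 0], [0, 0, 0, 0, 0, 0], [0, 0, 0, 0, 0, 0], [0, 0, 0, 0, 0, 0]]}}

```text
clock: 6.48
ee_pos: [489.5, 94.5, 277.4]
eef_rot: [3.141, 0.002, -3.141]
force: [-3.2, -0.5, 15.2]
gripper_width: -0.1
```

>>> {"op": "carry_out", "data": {"moves": [[0, 0, 0, 0, 0, 0], [0, 0, 0, 0, 0, 0], [0, 0, 0, 0, 0, 0]]}}

```text
clock: 6.73
ee_pos: [489.5, 94.5, 277.4]
eef_rot: [3.141, 0.002, -3.141]
force: [-3.6, 0.2, 14.1]
gripper_width: -0.4
```

>>> {"op": "carry_out", "data": {"moves": [[0, 0, -0.005, 0, 0, 0], [0, 0, -0.01, 0, 0, 0], [0, 0, -0.02, 0, 0, 0], [0, 0, -0.02, 0, 0, 0], [0, 0, 0, 0, 0, 0]]}}

```text
clock: 7.15
ee_pos: [490.0, 94.8, 334.4]
eef_rot: [3.139, 0.005, -3.141]
force: [-0.3, 0.6, 0.6]
gripper_width: -0.1
```

>>> {"op": "carry_out", "data": {"moves": [[-0.0347, -0.0191, 0, 0, 0, 0], [-0.0347, -0.0191, 0.006, 0, 0, 0], [-0.0347, -0.0191, 0.006, 0, 0, 0], [-0.0347, -0.0191, 0.006, 0, 0, 0], [0, 0, 0, 0, 0, 0]]}}

```text
clock: 7.57
ee_pos: [632.0, 15.3, 309.7]
eef_rot: [-3.14, -0.002, 3.139]
force: [-0.3, 0.7, 1.0]
gripper_width: 0.1
```

>>> {"op": "carry_out", "data": {"moves": [[0, 0, 0, 0, 0, 0], [0, 0, 0, 0, 0, 0], [0, 0, 0, 0, 0, 0]]}}

```text
clock: 7.82
ee_pos: [627.1, 18.2, 312.7]
eef_rot: [3.142, -0.0, -3.141]
force: [0.3, 1.3, 0.3]
gripper_width: 0.1
```

Run:
```python
from h import *
print(manip.observe()["ee_pos"],manip.observe()["qd"])
p=manip.camera_params("wrist");print(repr(p))
a=manip.get_image("wrist");cv2.imwrite("pics/w3.png",a)
print(proj(p,(628,18,116)),proj(p,(506.5,-75,116)))
```

```text
[627.07276087  18.24858183 312.7497955 ] [ 0.01004526 -0.01877661 -0.00189226  0.00114934 -0.00122924  0.00286611]
{'mtx': array([[301.88016883,   0.        , 279.97212409],
       [  0.        , 301.88016883, 210.1590258 ],
       [  0.        ,   0.        ,   1.        ]]), 'R': array([[ 1.23219082e-05,  9.99999864e-01, -5.20912675e-04],
       [ 9.60709177e-01,  1.32745180e-04,  2.77556948e-01],
       [ 2.77556979e-01, -5.03865618e-04, -9.60709045e-01]]), 't': array([ -17.63185329, -612.73270626,  116.44590235])}
[280.50324446 248.53233195] [87.8330292 15.4062172]
```

View pics/w3.png

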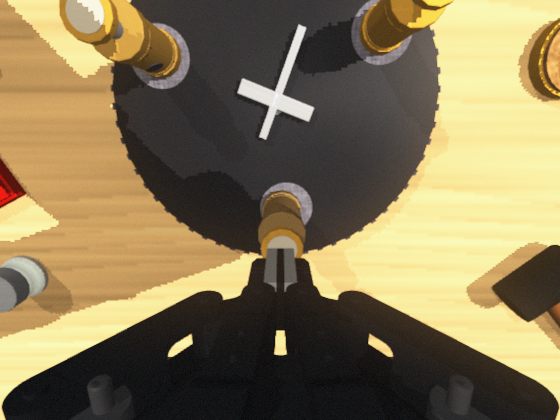

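>>> {"op": "carry_out", "data": {"moves": [[0, 0, 0.006, 0, 0, 0], [0, 0, 0.006, 0, 0, 0], [0, 0, 0.006, 0, 0, 0], [0, 0, 0.002, 0, 0, 0], [0, 0, 0, 0, 0, 0]]}}

```text
clock: 8.28
ee_pos: [627.3, 18.1, 291.8]
eef_rot: [-3.141, -0.001, -3.141]
force: [-0.2, -0.9, 0.0]
gripper_width: 0.4
```

>>> {"op": "carry_out", "data": {"moves": [[0, 0, 0.001, 0, 0, 0], [0, 0, 0, 0, 0, 0]]}}

```text
clock: 8.45
ee_pos: [627.7, 18.0, 291.6]
eef_rot: [-3.142, -0.0, -3.141]
force: [0.5, 0.8, -0.3]
gripper_width: -0.2
```

>>> {"op": "carry_out", "data": {"moves": [[0, 0, 0.001, 0, 0, 0], [0, 0, 0, 0, 0, 0]]}}

```text
clock: 8.62
ee_pos: [627.7, 17.9, 290.7]
eef_rot: [3.142, 0.0, -3.142]
force: [0.2, 0.3, -0.7]
gripper_width: 0.1
```

>>> {"op": "carry_out", "data": {"moves": [[0, 0, 0.001, 0, 0, 0], [0, 0, 0, 0, 0, 0]]}}

```text
clock: 8.78
ee_pos: [627.7, 17.9, 289.6]
eef_rot: [3.142, -0.0, -3.142]
force: [0.4, 0.9, -0.5]
gripper_width: 0.2
```

>>> {"op": "carry_out", "data": {"moves": [[0, 0, 0.001, 0, 0, 0], [0, 0, 0, 0, 0, 0]]}}

```text
clock: 8.95
ee_pos: [627.8, 18.0, 288.9]
eef_rot: [-3.142, 0.0, -3.141]
force: [-0.6, 0.1, 3.3]
gripper_width: 0.2
```

>>> {"op": "carry_out", "data": {"moves": [[0, 0, 0.001, 0, 0, 0], [0, 0, 0, 0, 0, 0]]}}

```text
clock: 9.12
ee_pos: [627.7, 18.0, 287.8]
eef_rot: [-3.142, 0.0, -3.141]
force: [-0.7, 0.1, 2.9]
gripper_width: 0.1
```

>>> {"op": "carry_out", "data": {"moves": [[0, 0, 0.001, 0, 0, 0], [0, 0, 0, 0, 0, 0]]}}

```text
clock: 9.28
ee_pos: [627.7, 17.9, 286.7]
eef_rot: [-3.142, 0.0, -3.142]
force: [-0.5, 0.3, 3.2]
gripper_width: -0.1
```

>>> {"op": "carry_out", "data": {"moves": [[0, 0, 0.002, 0, 0, 0], [0, 0, 0.002, 0, 0, 0], [0, 0, 0.002, 0, 0, 0], [0, 0, 0.0017, 0, 0, 0], [0, 0, 0, 0, 0, 0]]}}

```text
clock: 9.7
ee_pos: [627.8, 18.0, 278.7]
eef_rot: [-3.142, -0.0, -3.141]
force: [-1.0, -0.4, 4.0]
gripper_width: 0.3
```

>>> {"op": "carry_out", "data": {"moves": [[0, 0, 0, 0, 0, 0], [0, 0, 0, 0, 0, 0], [0, 0, 0, 0, 0, 0]]}}

```text
clock: 9.95
ee_pos: [627.7, 18.0, 279.1]
eef_rot: [3.142, 0.0, -3.141]
force: [-1.3, -0.7, 3.7]
gripper_width: 0.1
```

>>> {"op": "carry_out", "data": {"moves": [[0, 0, 0, 0, 0, 0], [0, 0, 0, 0, 0, 0], [0, 0, 0, 0, 0, 0]]}}

```text
clock: 10.2
ee_pos: [627.7, 17.9, 279.1]
eef_rot: [3.142, 0.0, -3.141]
force: [-0.4, -0.9, 4.5]
gripper_width: 0.0
```

>>> {"op": "carry_out", "data": {"moves": [[0, 0, -0.005, 0, 0, 0], [0, 0, -0.01, 0, 0, 0], [0, 0, -0.02, 0, 0, 0], [0, 0, -0.02, 0, 0, 0], [0, 0, 0, 0, 0, 0]]}}

```text
clock: 10.62
ee_pos: [628.7, 18.1, 338.6]
eef_rot: [3.141, 0.005, -3.141]
force: [1.0, -0.1, 1.3]
gripper_width: -0.0
```

>>> {"op": "carry_out", "data": {"moves": [[0.0303, -0.0233, 0.007, 0, 0, 0], [0.0303, -0.0233, 0.007, 0, 0, 0], [0.0303, -0.0233, 0.007, 0, 0, 0], [0.0303, -0.0233, 0.007, 0, 0, 0], [0, 0, 0, 0, 0, 0]]}}

```text
clock: 11.03
ee_pos: [500.3, -78.0, 304.5]
eef_rot: [3.141, -0.006, 3.139]
force: [-0.9, -0.8, -0.4]
gripper_width: 0.0
```

>>> {"op": "carry_out", "data": {"moves": [[0, 0, 0, 0, 0, 0], [0, 0, 0, 0, 0, 0], [0, 0, 0, 0, 0, 0]]}}

```text
clock: 11.28
ee_pos: [507.3, -74.9, 306.5]
eef_rot: [3.141, 0.001, -3.141]
force: [0.4, 0.7, 0.3]
gripper_width: 0.1
```

Run:
```python
from h import *
print(manip.observe()["ee_pos"],manip.observe()["qd"])
p=manip.camera_params("wrist")
a=manip.get_image("wrist");cv2.imwrite("pics/w4.png",a)
print(proj(p,(506.5,-75,116)))
```

```text
[507.31146665 -74.86447838 306.45609161] [ 0.0059063   0.01041829  0.00127982 -0.00055167  0.00227936  0.00051336]
[280.61866645 249.72052178]
```

View pics/w4.png

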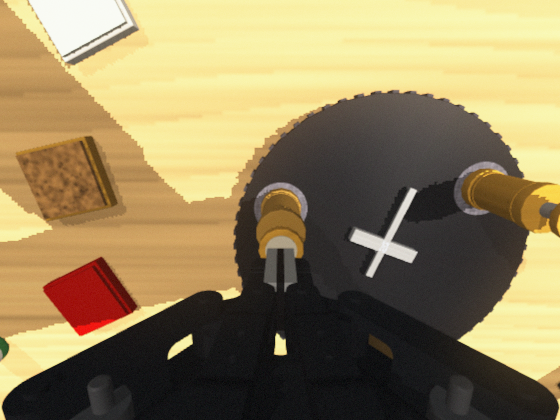

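Centred over the right button at (281, 243). Descend.

>>> {"op": "carry_out", "data": {"moves": [[0, 0, 0.005, 0, 0, 0], [0, 0, 0.005, 0, 0, 0], [0, 0, 0.004, 0, 0, 0], [0, 0, 0, 0, 0, 0], [0, 0, 0, 0, 0, 0]]}}

```text
clock: 11.75
ee_pos: [506.7, -75.1, 291.7]
eef_rot: [-3.141, -0.001, -3.141]
force: [0.0, -0.3, 0.2]
gripper_width: -0.3
```

>>> {"op": "carry_out", "data": {"moves": [[0, 0, 0.001, 0, 0, 0], [0, 0, 0, 0, 0, 0]]}}

```text
clock: 11.92
ee_pos: [506.6, -75.2, 291.2]
eef_rot: [-3.142, 0.0, -3.141]
force: [-1.3, 0.4, 4.7]
gripper_width: -0.3
```

>>> {"op": "carry_out", "data": {"moves": [[0, 0, 0.001, 0, 0, 0], [0, 0, 0, 0, 0, 0]]}}

```text
clock: 12.08
ee_pos: [506.6, -75.2, 290.2]
eef_rot: [3.142, 0.001, -3.141]
force: [-0.6, 0.4, 5.0]
gripper_width: -0.0
```

>>> {"op": "carry_out", "data": {"moves": [[0, 0, 0.001, 0, 0, 0], [0, 0, 0, 0, 0, 0]]}}

```text
clock: 12.25
ee_pos: [506.6, -75.2, 289.2]
eef_rot: [3.142, 0.001, -3.141]
force: [-0.8, -0.6, 4.9]
gripper_width: 0.1
```

Contact at ~291.3; go to 281.3.

>>> {"op": "carry_out", "data": {"moves": [[0, 0, 0.002, 0, 0, 0], [0, 0, 0.002, 0, 0, 0], [0, 0, 0.002, 0, 0, 0], [0, 0, 0.0022, 0, 0, 0], [0, 0, 0, 0, 0, 0]]}}

```text
clock: 12.67
ee_pos: [506.7, -75.2, 281.2]
eef_rot: [-3.141, 0.001, -3.141]
force: [-1.3, 0.4, 8.8]
gripper_width: -0.0
```

>>> {"op": "carry_out", "data": {"moves": [[0, 0, 0, 0, 0, 0], [0, 0, 0, 0, 0, 0], [0, 0, 0, 0, 0, 0]]}}

```text
clock: 12.92
ee_pos: [506.7, -75.3, 281.5]
eef_rot: [-3.141, 0.001, -3.141]
force: [-1.4, 1.2, 8.5]
gripper_width: 0.1
```

>>> {"op": "carry_out", "data": {"moves": [[0, 0, 0, 0, 0, 0], [0, 0, 0, 0, 0, 0], [0, 0, 0, 0, 0, 0]]}}

```text
clock: 13.17
ee_pos: [506.7, -75.3, 281.5]
eef_rot: [-3.142, 0.001, -3.141]
force: [-1.6, 1.3, 9.1]
gripper_width: -0.0
```

>>> {"op": "carry_out", "data": {"moves": [[0, 0, -0.005, 0, 0, 0], [0, 0, -0.01, 0, 0, 0], [0, 0, -0.02, 0, 0, 0], [0, 0, -0.02, 0, 0, 0], [0, 0, 0, 0, 0, 0]]}}

```text
clock: 13.58
ee_pos: [507.4, -75.2, 339.5]
eef_rot: [3.141, 0.005, -3.141]
force: [0.6, 0.1, 0.9]
gripper_width: 0.2
```

>>> {"op": "carry_out", "data": {"moves": [[-0.0303, 0.0233, 0, 0, 0, 0], [-0.0303, 0.0233, 0, 0, 0, 0], [-0.0303, 0.0233, 0, 0, 0, 0], [-0.0303, 0.0233, 0, 0, 0, 0], [0, 0, 0, 0, 0, 0]], "gripper": -1}}

```text
clock: 14.0
ee_pos: [631.8, 21.4, 334.5]
eef_rot: [-3.141, 0.0, -3.139]
force: [0.7, -0.1, 0.1]
gripper_width: 60.9
```

>>> {"op": "carry_out", "data": {"moves": [[0, 0, 0, 0, 0, 0], [0, 0, 0, 0, 0, 0], [0, 0, 0, 0, 0, 0]]}}

```text
clock: 14.25
ee_pos: [626.9, 17.5, 335.6]
eef_rot: [-3.142, -0.001, 3.141]
force: [-0.4, -0.6, 0.4]
gripper_width: 85.7
```

Run:
```python
from h import *
print(manip.observe()["ee_pos"],manip.observe()["qd"])
p=manip.camera_params("wrist")
a=manip.get_image("wrist");cv2.imwrite("pics/w5.png",a)
print(proj(p,(627.7,18,116)))
```

```text
[626.93335562  17.49416707 335.59056564] [-5.34633177e-03 -1.43425228e-02 -1.46224921e-03  6.59440465e-04
  8.45459675e-04 -8.76567514e-05]
[281.69094949 234.85330355]
```

View pics/w5.png

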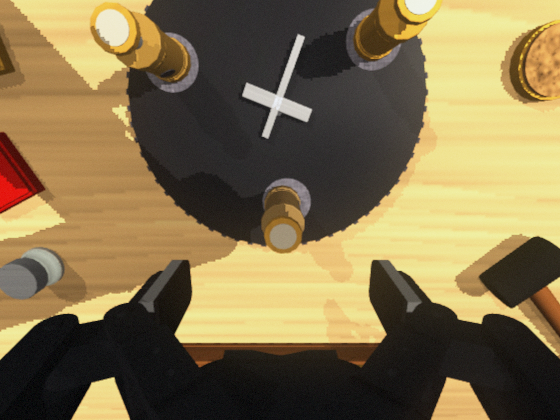

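>>> {"op": "carry_out", "data": {"moves": [[-0.001, 0.001, 0.025, 0, 0, 0], [0, 0, 0.03, 0, 0, 0], [0, 0, 0.025, 0, 0, 0], [0, 0, 0.012, 0, 0, 0], [0, 0, 0.005, 0, 0, 0]]}}

```text
clock: 14.72
ee_pos: [627.6, 18.2, 237.1]
eef_rot: [-3.141, -0.003, 3.141]
force: [0.4, 0.4, 0.5]
gripper_width: 85.4
```

>>> {"op": "carry_out", "data": {"moves": [[0, 0, 0.004, 0, 0, 0], [0, 0, 0.003, 0, 0, 0], [0, 0, 0.002, 0, 0, 0], [0, 0, 0, 0, 0, 0]]}}

```text
clock: 15.05
ee_pos: [628.9, 19.0, 230.6]
eef_rot: [3.141, 0.001, -3.141]
force: [-0.7, 0.9, -0.0]
gripper_width: 85.5
```

>>> {"op": "carry_out", "data": {"moves": [[0, 0, 0.0015, 0, 0, 0], [0, 0, 0.0015, 0, 0, 0], [0, 0, 0, 0, 0, 0], [0, 0, 0, 0, 0, 0]]}}

```text
clock: 15.38
ee_pos: [628.7, 19.0, 226.9]
eef_rot: [3.142, 0.0, -3.141]
force: [0.0, -0.4, 0.6]
gripper_width: 85.3
```

>>> {"op": "carry_out", "data": {"moves": [[0, 0, 0, 0, 0, 0], [0, 0, 0, 0, 0, 0], [0, 0, 0, 0, 0, 0], [0, 0, 0, 0, 0, 0], [0, 0, 0, 0, 0, 0]], "gripper": 1}}

```text
clock: 15.8
ee_pos: [628.8, 19.0, 227.0]
eef_rot: [-3.142, 0.0, -3.141]
force: [-0.7, -0.2, 0.8]
gripper_width: 30.9
```

>>> {"op": "carry_out", "data": {"moves": [[0, 0, 0, 0, 0, 0], [0, 0, 0, 0, 0, 0], [0, 0, 0, 0, 0, 0]]}}

```text
clock: 16.05
ee_pos: [628.8, 19.0, 227.0]
eef_rot: [3.142, 0.0, -3.141]
force: [-0.4, 0.3, 3.2]
gripper_width: 31.0
```

>>> {"op": "carry_out", "data": {"moves": [[0, 0, -0.01, 0, 0, 0], [0, 0, -0.025, 0, 0, 0], [0, 0, -0.03, 0, 0, 0], [0, 0, -0.02, 0, 0, 0], [0, 0.02, -0.01, 0, 0, 0]]}}

```text
clock: 16.47
ee_pos: [629.0, 37.1, 325.4]
eef_rot: [3.141, 0.003, 3.14]
force: [1.1, 1.4, -1.9]
gripper_width: 31.3
```

>>> {"op": "carry_out", "data": {"moves": [[0.016, 0.034, 0, 0, 0, 0], [0.016, 0.034, 0, 0, 0, 0], [0.016, 0.034, 0, 0, 0, 0], [0.016, 0.034, 0, 0, 0, 0], [0.016, 0.03, 0, 0, 0, 0]]}}

```text
clock: 16.88
ee_pos: [547.5, 206.5, 322.1]
eef_rot: [3.141, -0.0, -3.142]
force: [0.5, 0.5, -2.9]
gripper_width: 31.2
```

>>> {"op": "carry_out", "data": {"moves": [[0.01, 0.01, 0, 0, 0, 0], [0, 0, 0, 0, 0, 0], [0, 0, 0, 0, 0, 0], [0, 0, 0, 0, 0, 0]]}}

```text
clock: 17.22
ee_pos: [538.7, 214.7, 322.0]
eef_rot: [-3.141, -0.0, -3.141]
force: [-0.2, 0.1, -2.7]
gripper_width: 31.2
```

Run:
```python
from h import *
print(manip.observe())
p=manip.camera_params("wrist");print(p)
a=manip.get_image("wrist");cv2.imwrite("pics/w6.png",a)
print(proj(p,(502.5,260,16)))
```

```text
{'clock': 17.2167, 'qpos': array([ 7.16367430e-01,  2.71186113e-01, -3.15193030e-01,  8.38539608e-06,
       -9.84555745e-01, -2.28686744e+00]), 'qd': array([-0.01667279,  0.00542701,  0.00420181, -0.0001916 ,  0.00318759,
        0.0008708 ]), 'joint_torque': array([ 8.39828309e-01, -4.95062721e+01,  2.68002266e+01,  6.45375654e+00,
       -8.70231539e-03, -1.86921278e-02]), 'ee_pos': array([538.70410881, 214.7164612 , 321.98273318]), 'eef_rot': array([-3.14149643e+00, -9.99448999e-05, -3.14129171e+00]), 'force': array([-0.18935166,  0.11775604, -2.70416722]), 'ft_torque': array([-0.01231892, -0.0730464 ,  0.00095161]), 'gripper_width': 31.160513174480762}
{'mtx': array([[301.88016883,   0.        , 279.97212409],
       [  0.        , 301.88016883, 210.1590258 ],
       [  0.        ,   0.        ,   1.        ]]), 'R': array([[ 1.55087531e-04,  9.99999745e-01, -6.96741525e-04],
       [ 9.60680832e-01,  4.44642095e-05,  2.77655070e-01],
       [ 2.77655030e-01, -7.12407067e-04, -9.60680580e-01]]), 't': array([-214.10845866, -530.4185191 ,  149.94902225])}
[330.62254191 162.52383194]
```

View pics/w6.png

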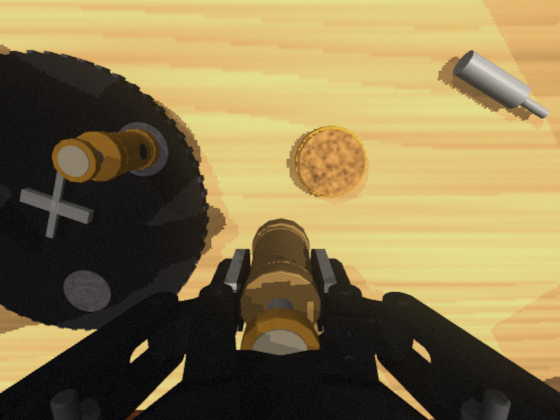

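Run:
```python
from h import *
a=cv2.imread("pics/w6.png")[115:210,280:380]
cv2.imwrite("pics/w6z.png",cv2.resize(a,None,fx=6,fy=6,interpolation=cv2.INTER_CUBIC))
```

```text
(no output)
```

View pics/w6z.png

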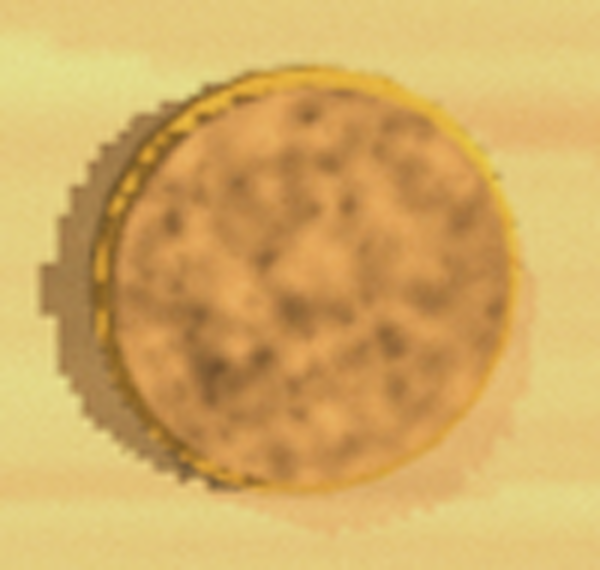

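>>> {"op": "carry_out", "data": {"moves": [[0.0176, 0.0231, 0, 0, 0, 0], [0.0176, 0.0232, 0, 0, 0, 0], [0, 0, 0.02, 0, 0, 0], [0, 0, 0.025, 0, 0, 0], [0, 0, 0.02, 0, 0, 0]]}}

```text
clock: 17.68
ee_pos: [503.6, 260.6, 256.0]
eef_rot: [3.141, 0.0, 3.141]
force: [-0.9, -0.0, -2.8]
gripper_width: 30.7
```

>>> {"op": "carry_out", "data": {"moves": [[0, 0, 0.013, 0, 0, 0], [0, 0, 0.008, 0, 0, 0], [0, 0, 0.005, 0, 0, 0], [0, 0, 0, 0, 0, 0], [0, 0, 0, 0, 0, 0]]}}

```text
clock: 18.1
ee_pos: [504.0, 261.1, 231.2]
eef_rot: [3.141, 0.0, 3.141]
force: [-0.2, 0.2, -2.2]
gripper_width: 31.2
```

>>> {"op": "carry_out", "data": {"moves": [[0, 0, 0, 0, 0, 0], [0, 0, 0, 0, 0, 0], [0, 0, 0, 0, 0, 0]]}}

```text
clock: 18.35
ee_pos: [503.7, 261.4, 231.6]
eef_rot: [3.141, 0.001, -3.141]
force: [0.0, -0.4, -2.0]
gripper_width: 30.9
```

>>> {"op": "carry_out", "data": {"moves": [[0, 0, 0.004, 0, 0, 0], [0, 0, 0.004, 0, 0, 0], [0, 0, 0.003, 0, 0, 0], [0, 0, 0.001, 0, 0, 0], [0, 0, 0, 0, 0, 0]]}}

```text
clock: 18.77
ee_pos: [503.3, 261.1, 218.2]
eef_rot: [-3.141, -0.001, -3.141]
force: [-0.6, -0.5, -2.0]
gripper_width: 31.1
```

>>> {"op": "carry_out", "data": {"moves": [[0, 0, 0.001, 0, 0, 0], [0, 0, 0, 0, 0, 0]]}}

```text
clock: 18.93
ee_pos: [503.5, 261.3, 217.7]
eef_rot: [-3.141, -0.0, -3.142]
force: [0.5, 0.3, -2.2]
gripper_width: 30.9
```

>>> {"op": "carry_out", "data": {"moves": [[0, 0, 0.001, 0, 0, 0], [0, 0, 0, 0, 0, 0]]}}

```text
clock: 19.1
ee_pos: [503.6, 261.4, 217.1]
eef_rot: [3.141, 0.001, -3.141]
force: [-1.3, -0.4, -0.4]
gripper_width: 30.3
```

>>> {"op": "carry_out", "data": {"moves": [[0, 0, 0.0003, 0, 0, 0], [0, 0, 0, 0, 0, 0]]}}

```text
clock: 19.27
ee_pos: [503.6, 261.4, 217.0]
eef_rot: [3.141, 0.001, -3.141]
force: [-1.2, 0.0, 3.7]
gripper_width: 31.1
```

>>> {"op": "carry_out", "data": {"moves": [[0, 0, 0, 0, 0, 0], [0, 0, 0, 0, 0, 0], [0, 0, 0, 0, 0, 0], [0, 0, 0, 0, 0, 0], [0, 0, 0, 0, 0, 0]], "gripper": -1}}

```text
clock: 19.68
ee_pos: [503.5, 261.2, 216.5]
eef_rot: [-3.142, -0.0, -3.142]
force: [-0.8, -0.4, 0.4]
gripper_width: 85.3
```

>>> {"op": "carry_out", "data": {"moves": [[0, 0, 0, 0, 0, 0], [0, 0, -0.01, 0, 0, 0], [0, 0, -0.03, 0, 0, 0], [0, 0, -0.035, 0, 0, 0], [0, 0, -0.035, 0, 0, 0]]}}

```text
clock: 20.1
ee_pos: [503.2, 261.0, 328.1]
eef_rot: [-3.14, -0.001, -3.141]
force: [1.5, 0.4, 0.4]
gripper_width: 85.5
```

>>> {"op": "carry_out", "data": {"moves": [[0, 0, -0.02, 0, 0, 0], [0, 0, 0, 0, 0, 0], [0, 0, 0, 0, 0, 0], [0, 0, 0, 0, 0, 0]]}}

```text
clock: 20.43
ee_pos: [503.1, 261.0, 346.6]
eef_rot: [3.141, -0.0, 3.141]
force: [-0.4, 0.6, 0.0]
gripper_width: 85.6
```

Run:
```python
from h import *
print(manip.observe()["ee_pos"],manip.observe()["clock"])
p=manip.camera_params("wrist")
a=manip.get_image("wrist");cv2.imwrite("pics/w7.png",a)
for X in [(489,94,114),(503,261,106),(503,261,16)]:print(proj(p,X))
```

```text
[503.11078585 260.98811403 346.64884668] 20.4333
[ 40.33229416 207.91941752]
[280.72424605 223.26139384]
[280.53982985 195.06616374]
```

View pics/w7.png

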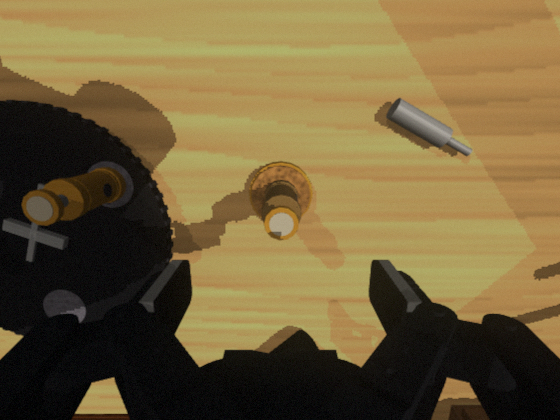

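>>> {"op": "carry_out", "data": {"moves": [[0.0028, -0.035, 0, 0, 0, 0], [0.0028, -0.04, 0, 0, 0, 0], [0.0028, -0.04, 0, 0, 0, 0], [0.0028, -0.035, 0, 0, 0, 0], [0.0028, -0.017, 0, 0, 0, 0]]}}

```text
clock: 20.9
ee_pos: [488.3, 91.1, 345.3]
eef_rot: [-3.14, -0.003, 3.14]
force: [-0.3, 0.5, -0.7]
gripper_width: 85.2
```

>>> {"op": "carry_out", "data": {"moves": [[0, 0, 0, 0, 0, 0], [0, 0, 0, 0, 0, 0], [0, 0, 0, 0, 0, 0]]}}

```text
clock: 21.15
ee_pos: [489.6, 94.4, 346.0]
eef_rot: [-3.141, -0.001, 3.141]
force: [-0.6, 0.2, 0.7]
gripper_width: 85.5
```

Run:
```python
from h import *
print(manip.observe()["ee_pos"],manip.observe()["qd"])
p=manip.camera_params("wrist")
a=manip.get_image("wrist");cv2.imwrite("pics/w8.png",a)
print(proj(p,(489.2,94.2,114)),proj(p,(494.2,99.2,114)))
```

```text
[489.59632546  94.41583273 345.97492352] [ 1.50453891e-02  4.73250168e-03  8.62702403e-03  5.78599259e-05
 -1.20191526e-03  6.54841003e-04]
[280.72500039 227.06050539] [287.77211306 233.72100497]
```

View pics/w8.png

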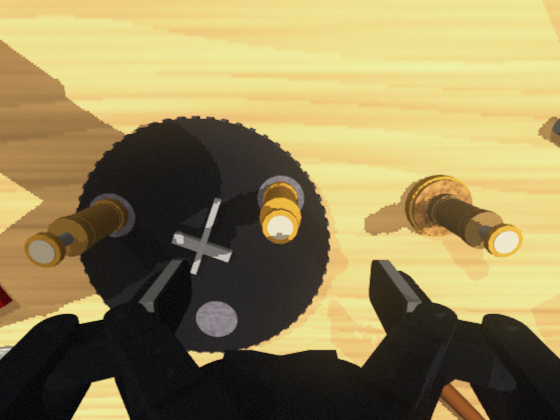

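>>> {"op": "carry_out", "data": {"moves": [[0, 0, 0.025, 0, 0, 0], [0, 0, 0.035, 0, 0, 0], [0, 0, 0.025, 0, 0, 0], [0, 0, 0.012, 0, 0, 0], [0, 0, 0.006, 0, 0, 0]]}}

```text
clock: 21.62
ee_pos: [488.9, 94.8, 241.0]
eef_rot: [-3.139, -0.004, -3.14]
force: [0.2, -0.2, 0.9]
gripper_width: 85.6
```

>>> {"op": "carry_out", "data": {"moves": [[0, 0, 0.005, 0, 0, 0], [0, 0, 0.004, 0, 0, 0], [0, 0, 0.003, 0, 0, 0], [0, 0, 0.002, 0, 0, 0], [0, 0, 0, 0, 0, 0]]}}

```text
clock: 22.03
ee_pos: [489.6, 94.4, 229.7]
eef_rot: [3.141, 0.001, -3.141]
force: [-0.5, 0.3, -0.1]
gripper_width: 85.5
```

>>> {"op": "carry_out", "data": {"moves": [[0, 0, 0.001, 0, 0, 0], [0, 0, 0, 0, 0, 0], [0, 0, 0, 0, 0, 0]]}}

```text
clock: 22.28
ee_pos: [489.6, 94.3, 228.8]
eef_rot: [3.141, 0.001, -3.142]
force: [0.0, 0.2, -0.9]
gripper_width: 85.1
```

>>> {"op": "carry_out", "data": {"moves": [[0, 0, 0.0015, 0, 0, 0], [0, 0, 0, 0, 0, 0], [0, 0, 0, 0, 0, 0]]}}

```text
clock: 22.53
ee_pos: [489.5, 94.2, 227.0]
eef_rot: [-3.142, -0.0, 3.142]
force: [0.8, 0.5, 0.7]
gripper_width: 85.6
```

>>> {"op": "carry_out", "data": {"moves": [[0, 0, 0, 0, 0, 0], [0, 0, 0, 0, 0, 0], [0, 0, 0, 0, 0, 0], [0, 0, 0, 0, 0, 0], [0, 0, 0, 0, 0, 0]], "gripper": 1}}

```text
clock: 22.95
ee_pos: [489.6, 94.2, 227.2]
eef_rot: [-3.141, 0.0, -3.141]
force: [-0.4, -0.5, 1.9]
gripper_width: 31.0
```

>>> {"op": "carry_out", "data": {"moves": [[0, 0, 0, 0, 0, 0], [0, 0, 0, 0, 0, 0], [0, 0, 0, 0, 0, 0]]}}

```text
clock: 23.2
ee_pos: [489.5, 94.2, 227.2]
eef_rot: [-3.142, 0.0, -3.141]
force: [-0.3, -1.2, 4.3]
gripper_width: 30.5
```

>>> {"op": "carry_out", "data": {"moves": [[0, 0, -0.01, 0, 0, 0], [0, 0, -0.025, 0, 0, 0], [0, 0, -0.035, 0, 0, 0], [0, 0, -0.035, 0, 0, 0], [0, 0, -0.02, 0, 0, 0]]}}

```text
clock: 23.62
ee_pos: [489.7, 94.4, 355.0]
eef_rot: [3.14, 0.002, -3.141]
force: [1.0, 0.4, -2.7]
gripper_width: 31.0
```

>>> {"op": "carry_out", "data": {"moves": [[-0.004, -0.03, 0, 0, 0, 0], [-0.004, -0.039, 0, 0, 0, 0], [-0.004, -0.04, 0, 0, 0, 0], [-0.004, -0.04, 0, 0, 0, 0], [-0.004, -0.04, 0, 0, 0, 0]]}}

```text
clock: 24.03
ee_pos: [508.9, -96.3, 351.5]
eef_rot: [3.141, -0.001, -3.141]
force: [1.9, 0.4, -3.2]
gripper_width: 30.9
```

>>> {"op": "carry_out", "data": {"moves": [[-0.004, -0.04, 0, 0, 0, 0], [-0.004, -0.04, 0.01, 0, 0, 0], [-0.002, -0.03, 0.015, 0, 0, 0], [0, -0.015, 0.01, 0, 0, 0], [0, 0, 0, 0, 0, 0]]}}

```text
clock: 24.45
ee_pos: [518.1, -222.4, 313.3]
eef_rot: [3.14, -0.006, 3.137]
force: [-0.5, -0.7, -3.4]
gripper_width: 31.1
```

>>> {"op": "carry_out", "data": {"moves": [[0, 0, 0, 0, 0, 0], [0, 0, 0, 0, 0, 0], [0, 0, 0, 0, 0, 0]]}}

```text
clock: 24.7
ee_pos: [519.7, -219.0, 317.3]
eef_rot: [3.141, 0.001, -3.141]
force: [-0.2, -0.4, -3.2]
gripper_width: 31.1
```

Run:
```python
from h import *
print(manip.observe()["ee_pos"],manip.observe()["qd"])
p=manip.camera_params("wrist")
a=manip.get_image("wrist");cv2.imwrite("pics/w9.png",a)
u=proj(p,(485,-264,16));print(u,proj(p,(490,-259,16))-u)
x,y=u.astype(int);print(x,y)
a=a[max(0,y-50):y+50,max(0,x-50):x+50];cv2.imwrite("pics/w9z.png",cv2.resize(a,None,fx=6,fy=6,interpolation=cv2.INTER_CUBIC))
```

```text
[ 519.68014748 -219.02669546  317.30904061] [ 0.00531319 -0.00789666  0.00062745  0.00025981 -0.00128321  0.00173333]
[230.35492122 164.63600397] [5.81716345 5.58260164]
230 164
```

View pics/w9.png

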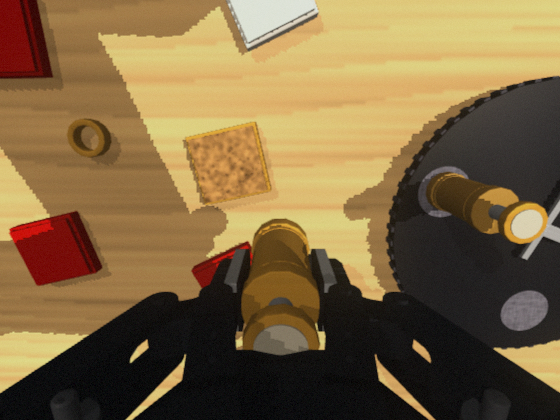

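View pics/w9z.png

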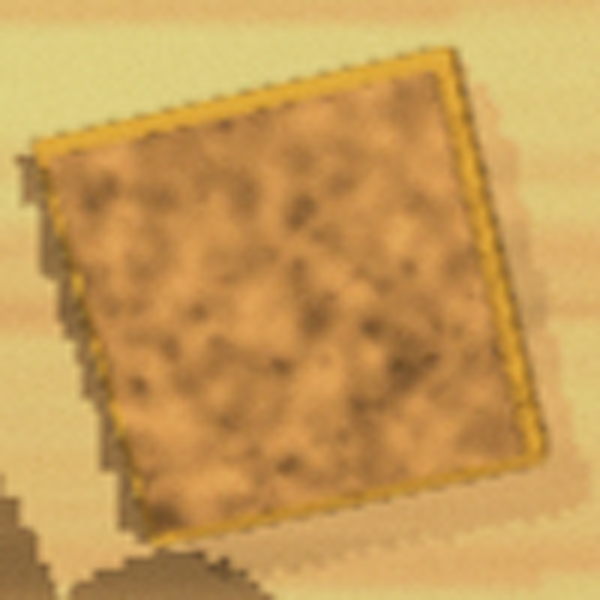

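>>> {"op": "carry_out", "data": {"moves": [[0.0172, -0.0232, 0, 0, 0, 0], [0.0172, -0.0232, 0, 0, 0, 0], [0, 0, 0.02, 0, 0, 0], [0, 0, 0.025, 0, 0, 0], [0, 0, 0.018, 0, 0, 0]]}}

```text
clock: 25.17
ee_pos: [484.9, -265.6, 253.7]
eef_rot: [3.141, 0.002, -3.141]
force: [-0.1, 1.0, -3.6]
gripper_width: 31.2
```

>>> {"op": "carry_out", "data": {"moves": [[0, 0, 0.01, 0, 0, 0], [0, 0, 0.006, 0, 0, 0], [0, 0, 0.004, 0, 0, 0], [0, 0, 0, 0, 0, 0], [0, 0, 0, 0, 0, 0]]}}

```text
clock: 25.58
ee_pos: [485.7, -266.0, 234.8]
eef_rot: [-3.141, 0.001, -3.141]
force: [0.1, 0.9, -2.9]
gripper_width: 31.0
```

>>> {"op": "carry_out", "data": {"moves": [[0, 0, 0, 0, 0, 0], [0, 0, 0, 0, 0, 0], [0, 0, 0, 0, 0, 0]]}}

```text
clock: 25.83
ee_pos: [485.3, -266.2, 234.6]
eef_rot: [-3.141, 0.001, -3.141]
force: [-0.5, -0.1, -2.7]
gripper_width: 30.5
```

>>> {"op": "carry_out", "data": {"moves": [[0, 0.0007, 0.005, 0, 0, 0], [0, 0, 0.005, 0, 0, 0], [0, 0, 0.004, 0, 0, 0], [0, 0, 0.001, 0, 0, 0], [0, 0, 0, 0, 0, 0]]}}

```text
clock: 26.25
ee_pos: [484.9, -265.4, 218.2]
eef_rot: [3.141, -0.001, -3.142]
force: [-0.9, 0.1, -2.9]
gripper_width: 30.5
```

>>> {"op": "carry_out", "data": {"moves": [[0, 0, 0.001, 0, 0, 0], [0, 0, 0, 0, 0, 0], [0, 0, 0, 0, 0, 0]]}}

```text
clock: 26.5
ee_pos: [485.2, -265.5, 218.0]
eef_rot: [-3.142, 0.0, -3.141]
force: [-0.1, 0.1, -2.6]
gripper_width: 30.9
```

>>> {"op": "carry_out", "data": {"moves": [[0, 0, 0.001, 0, 0, 0], [0, 0, 0, 0, 0, 0], [0, 0, 0, 0, 0, 0]]}}

```text
clock: 26.75
ee_pos: [485.3, -265.5, 217.3]
eef_rot: [-3.141, 0.001, -3.141]
force: [0.5, -1.0, -1.7]
gripper_width: 31.3
```

>>> {"op": "carry_out", "data": {"moves": [[0, 0, 0.0003, 0, 0, 0], [0, 0, 0, 0, 0, 0], [0, 0, 0, 0, 0, 0]]}}

```text
clock: 27.0
ee_pos: [485.3, -265.5, 217.2]
eef_rot: [-3.141, 0.001, -3.141]
force: [-1.9, -0.2, 4.4]
gripper_width: 30.8
```

>>> {"op": "carry_out", "data": {"moves": [[0, 0, 0, 0, 0, 0], [0, 0, 0, 0, 0, 0], [0, 0, 0, 0, 0, 0], [0, 0, 0, 0, 0, 0], [0, 0, 0, 0, 0, 0]], "gripper": -1}}

```text
clock: 27.42
ee_pos: [485.1, -265.4, 216.6]
eef_rot: [3.142, -0.0, -3.141]
force: [-0.1, 0.4, 0.4]
gripper_width: 85.1
```

>>> {"op": "carry_out", "data": {"moves": [[0, 0, 0, 0, 0, 0], [0, 0, -0.01, 0, 0, 0], [0, 0, -0.03, 0, 0, 0], [0, 0, -0.035, 0, 0, 0], [0, 0, -0.035, 0, 0, 0]]}}

```text
clock: 27.83
ee_pos: [484.7, -265.4, 328.3]
eef_rot: [3.142, -0.001, -3.141]
force: [1.6, -0.1, 0.4]
gripper_width: 85.4
```

>>> {"op": "carry_out", "data": {"moves": [[0, 0, -0.02, 0, 0, 0], [0, 0, 0, 0, 0, 0], [0, 0, 0, 0, 0, 0], [0, 0, 0, 0, 0, 0], [0, 0, 0, 0, 0, 0]]}}

```text
clock: 28.25
ee_pos: [484.7, -265.3, 345.9]
eef_rot: [3.141, -0.002, -3.142]
force: [0.8, -0.2, -0.5]
gripper_width: 85.6
```

Run:
```python
from h import *
print(manip.observe()["ee_pos"],manip.observe()["clock"])
for n in ["wrist","top","scene"]:
    p=manip.camera_params(n)
    a=manip.get_image(n);cv2.imwrite(f"pics/{n}_e.png",a)
    for X in [(485,-265,104),(485,-265,16),(503,261,106),(503,261,16),(506.5,-75,118)]:print(n,proj(p,X))
    if n=="top": cv2.imwrite("pics/tez.png",cv2.resize(a[150:310,140:440],None,fx=2.6,fy=2.6,interpolation=cv2.INTER_CUBIC))
    if n=="scene": cv2.imwrite("pics/sez.png",cv2.resize(a[170:280,160:420],None,fx=3,fy=3,interpolation=cv2.INTER_CUBIC))
```

```text
[ 484.67947275 -265.31162299  345.94274327] 28.25
wrist [281.07014754 223.70219387]
wrist [280.77598786 196.08654634]
wrist [984.97388905 247.09685285]
wrist [789.58049429 212.80857072]
wrist [547.78435075 258.48590258]
top [377.9959057 230.7018041]
top [371.09296423 236.83150365]
top [154.60770474 227.14835352]
top [163.45198087 233.65664405]
top [297.31187885 222.08023142]
scene [187.71333085 192.78151064]
scene [191.68819429 221.38591206]
scene [397.32812354 201.59805833]
scene [391.30697537 231.27166483]
scene [261.35692518 194.31872035]
```

View pics/wrist_e.png

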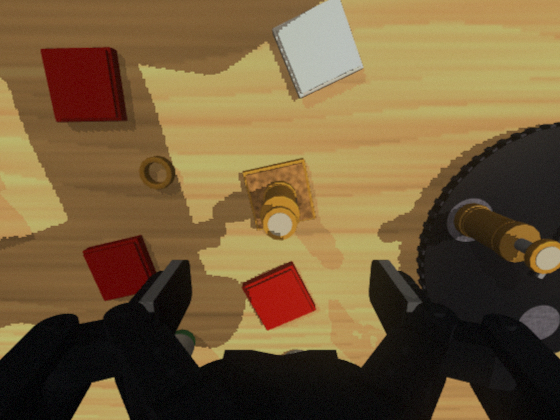

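View pics/tez.png

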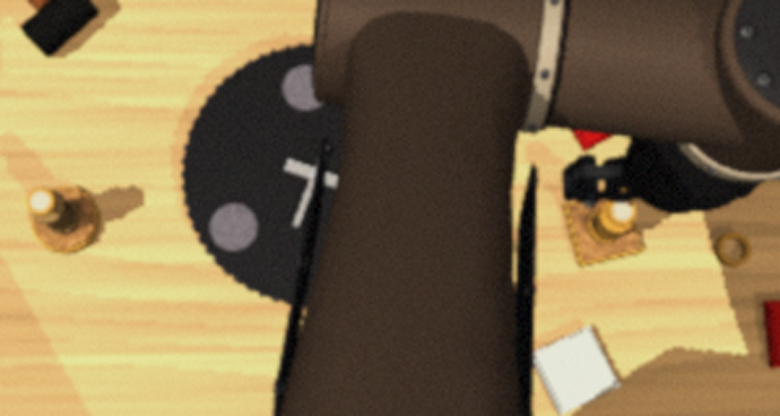

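View pics/sez.png

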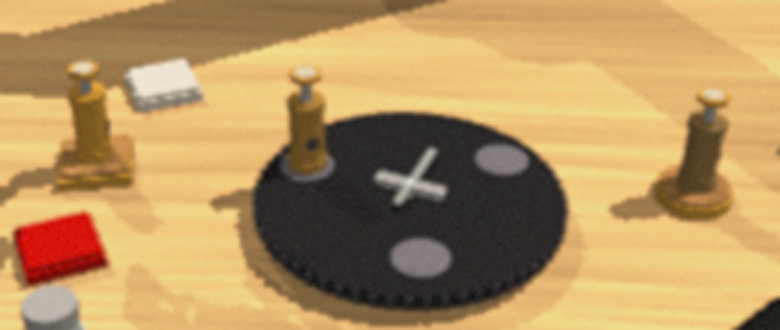

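```bash
python3 -c "
from plant import manip
print(manip.observe()['force']);print(manip.close_job())"
```

```text
[-0.01328434  0.24786977  0.37059919]
the job is handed in; nothing more can be done
None
```

I felt all three valves from left to right, moved the softest and stiffest onto their bumpers, and handed the job in at about 28 s of the 70 s allowed.

| Place on turntable | Push-back held about 10 mm down | Result |
|---|---|---|
| Left | about 14–15 N (stiffest) | Moved to the middle of the square cork bumper |
| Middle | about 4–4.5 N (softest) | Moved to the middle of the round cork bumper |
| Right | about 9 N (middle) | Left standing where it was |

No press reached the bottom of the 17 mm stroke. On the left valve I held first at about 9 mm, then pressed on to 10 mm.

The last wrist, top and scene pictures showed both moved valves upright and about centred on the cork faces. The right valve was still on its felt spot, and the depth gauge and the other bystanders in view were where they had been. The gripper was open and well above everything, with the force near zero.

No check failed. The position estimates for the bumper centres differed by 3–4 mm between cameras; I went by the close-up wrist views.

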